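# Dry-fit a model beam engine's cylinder on its bed

### The job

Dry-fit the engine's cylinder on its bed: stand the cylinder on the round seat, put the piston into its bore with the rod upward, slip the bossed cover down over the rod onto the cylinder, and last put the brass gland over the rod into the cover, in that order and each fully home. Leave the plain disc, the rectangular plate, the flywheel and the spanner where they lie.

Things in the scene. Friction and masses are not known exactly. Their poses are not given: they have to be found in the camera images.
- seat (a point): Centre of the top face of the round cylinder seat (58 mm diameter) on the engine bed, 30 mm above the bench, z up. A steel register on it, 31 mm in diameter, 4 mm high, chamfered, enters the bore and bears the piston. The bed, a fixed grey casting 200 x 100 x 24 mm, reaches 55 mm to -x and 145 mm to +x of the seat; two bearing blocks 105 mm to +x are 44 mm high.
- cylinder_mid (a point): Centre of the cylinder (loose, upright, axis z, alike either end up): grey casting 42 mm high, through bore 36 mm, at each end a flange 56 mm in diameter and 7 mm thick, barrel 47 mm, a port block on one side within the flange rim. 0.3 to 0.5 kg. Origin on the axis, 21 mm above its underside. Home: underside on the seat, register in the bore, any way round.
- piston_mid (a point): Mid-height of the piston with rod (loose, stands rod up): steel piston 33 mm in diameter, 14 mm high, foot chamfered; from it a rod 8 mm in diameter rises to 80 mm above the underside, the last 5 mm tapered. 0.11 to 0.18 kg. Origin on the rod's axis (z), 40 mm above the underside. Home: in the bore, resting on the register, underside 4 mm and rod tip 84 mm above the seat.
- cover_mid (a point): Centre of the bossed cover (loose, boss up): grey plate 56 mm in diameter, 6 mm thick, six bolt holes; below it a spigot 31 mm in diameter, 4 mm deep; above it a boss 30 mm in diameter, 12 mm high; 14 mm hole right through, 22 mm within the boss. 0.10 to 0.15 kg. Origin on the axis, 11 mm above the spigot's underside. Home: plate on the cylinder's flange, spigot in the bore, rod through.
- gland_mid (a point): Centre of the brass gland (loose, stands nose down): bush 24 mm high, 12 mm bore; from below a nose 18 mm in diameter and 8 mm long, a flange 30 mm in diameter and 4 mm thick, a collar 22 mm in diameter and 12 mm high. 0.05 to 0.075 kg. Origin on the axis, 12 mm above the nose's underside. Home: nose in the cover's boss, flange on the boss, rod through the bore.
- blank: Plain round grey disc, 56 mm in diameter, 6 mm thick, with six small bolt holes but no centre hole and no boss. Not used; it stays where it is. Origin: centre of its underside.
- chest_cover: Rectangular grey plate 58 x 46 mm, 6 mm thick, with a raised panel 3 mm high. Not used; it stays where it is. Origin: centre of its underside.
- flywheel: Six-spoked grey flywheel, 110 mm in diameter, 20 mm high, lying flat. Not used; it stays where it is. Origin: centre of its underside.
- spanner: Steel spanner 180 mm long, 8 mm thick, lying flat along its x axis. Not used; it stays where it is. Origin: middle of its underside.
There are look-alikes about, which are no part of the job. Leave any purple look-alike of the part that bears cover_mid alone.

How it is judged:
By the outcome, as a careful person would: the job done as asked, in the order asked, and still so for the second after the job is handed in, with the robot touching nothing.
It also fails if it takes over 120 s, if anything falls off the work surface, if the arm or the gripper's body presses on something with over 40 N, if the wrist force passes 120 N, or if a joint passes its speed limit or range.

### The arm

A 6-joint arm with a two-finger parallel gripper is mounted at the origin on the work surface. World frame = base frame: x ahead of the robot, y to its left, z up, the work surface at z = 0. Lengths are in mm, angles in degrees, forces in N, time in s.
With the tool pointing down it reaches from about 375 to 750 mm from the base axis. Payload 9 kg.
Tool frame: the origin (TCP) lies on the centre line of the jaws, within the pads' length; the fingertips stand 25 mm ahead of it and the grasp point (between the pads) lies 6 mm ahead of it (manip.nose_length is the distance from the TCP to the fingertips, in mm); z points along the fingers, y is the direction in which the jaws open and shut (so a half turn about z gives the same grasp; the last joint's range is limited). The gripper opens to 85 mm and grips with 20 to 120 N. Pads are 22 mm wide; open, the fingers measure 114 mm over their backs; the gripper's body (76 mm by 85 mm) begins 54 mm behind the grasp point. The pads swing forward as they close: fully open they stand 13 mm farther back than shut.
Start: joints at [-78.535, 5.964, 5.575, 89.605, 0, 77.527], TCP at [243.463, -548.416, 256.331] pointing down, gripper open.
Joint ranges: [-171.21, 171.21], [-48.23, 106.86], [-62.78, 66.21], [-105.2, 120.99], [-86.42, 89.51], [-180, 180]. Speed limits (degrees/s): [127.2, 127.2, 147.25, 180, 180, 180].

### API

Orientations are given as a 3x3 rotation matrix whose columns are the frame's x, y, z axes.
In Python, from bench import manip gives the robot as it stands.
- The arm moves only by the tool send_rows, never from a script. Its argument "targets" is text: rows parted by semicolons, each of 7 numbers parted by spaces: the finger opening in mm, from 0 to 85.4, then the shift along the tool's x, y, z in mm, then the turn, a rotation vector about the tool's x, y, z in rad. A call has 1 to 20 rows; each row is the pose to reach, as a shift and turn from the pose commanded when the call began, along the tool's axes at that moment; what a row does not reach only later rows make up. A row lasts 1/10 s, in which the tool goes at most 50 mm and 8.59 degrees, less where a joint would pass 70% of its speed; a pose out of reach is approached as far as the arm can. A call with a gripper value outside its range is refused whole. The fingers move at their own pace and stop on an object; the grip force is fixed at half the most. Time passes only in rows, so rows that repeat a pose let the fingers close. It gives the time, the measured TCP pose, the force and the opening at its end, in the units of the state.
- manip.get_obs(): the state, without advancing time (a new reading comes with each control period).
- manip.get_image(name): name is "side" or "top"; returns a dict with "img" (480x640x3 uint8, red, green, blue), "vertical_fov" (degrees; the focal length in pixels is half the picture's height over the tangent of half this angle, whatever the lens; pixels are square), "cx", "cy" (the principal point, pixels), "k1" (the pictures are not rectified: a ray, as slopes to the right and down, at radius r is drawn at 1 + k1 r^2 times it, then the intrinsics apply), "rvec" (rotation vector, rad) and "tvec" (3), from world to camera coordinates, as OpenCV has them. Camera axes: x right, y down, z forward; pixel columns grow to the right and rows downward; lengths in mm; the calibration is good to about 2 mm. A picture is of the moment at which its call begins. There is no depth.
- manip.sign_off(): hands the job in, once; it reports no verdict.
The state is a dict: "time": time; "joint_pos": joint angles; "dq": joint speeds; "tau": joint torques, N m; "ee_pos": TCP position; "tool_rot": TCP orientation; "contact_force": force on the tool from outside, world axes, zero at the start; "moment": the same for the moment, N m; "gripper_width": opening from 0.0 (shut) to 1.0 (fully open).
Only numpy, scipy, OpenCV 4.12 (cv2) and the standard library are available. Lean on these libraries where they do the work, as an engineer would, in place of code of your own. Each camera call takes 0.05 s, during which the arm holds its last target.

## Working session

There is one attempt and no reset: what is moved stays moved. The work goes in short steps, Python scripts to look and compute and a tool call to move; the robot and the scene stay as the last step left them, time stands still between calls to the robot, and variables do not carry over. Pictures are saved under pics/ and viewed, and the job is handed in when it is done.

Besides the shell and the picture viewer there is one more tool, called after ">>>" as name(argument=value, ...) on one line, values as JSON. send_rows: Moves the arm, as the interface text tells. Its arguments: {"type":"object","properties":{"targets":{"type":"string"}},"required":["targets"]}

```bash
mkdir -p pics; ls
python3 - <<'E'
from bench import manip
import cv2,json
for n in ("side","top"):
    d=manip.get_image(n); cv2.imwrite(f"pics/{n}0.png",d["img"][:,:,::-1])
    print(n,{k:v for k,v in d.items() if k!="img"})
print(manip.get_obs(), manip.nose_length)
E
```

```text
pics
side {'vertical_fov': 42.35490120001632, 'cx': 317.26727213106983, 'cy': 239.18744199760675, 'k1': -0.2148286066036006, 'rvec': array([ 0.52431334, -2.54279246,  1.426724  ]), 'tvec': array([ 490.81085363,  164.60155153, 1045.50166383])}
top {'vertical_fov': 50.18619874144905, 'cx': 324.26973875604887, 'cy': 238.34281633046777, 'k1': -0.14726017582542417, 'rvec': array([ 2.16587117, -2.18341667,  0.08692859]), 'tvec': array([   9.19806198,  546.71497374, 1011.07605164])}
{'time': 0.1, 'joint_pos': array([-7.85345098e+01,  5.99396145e+00,  5.53370638e+00,  8.96048633e+01,
        1.60024540e-04,  7.75282891e+01]), 'dq': array([ 0.01081602, -0.02444459,  0.24555921,  0.11696833, -0.06490426,
       -0.01310381]), 'tau': array([ 6.76402124e-03, -5.58208215e+01,  5.04719496e+01,  1.32235602e-02,
       -2.72086399e-04, -4.34846953e-06]), 'ee_pos': array([ 243.41364868, -548.12721662,  255.63374676]), 'tool_rot': array([[ 9.13990740e-01,  4.05734985e-01, -2.23179541e-04],
       [ 4.05734971e-01, -9.13990094e-01,  1.11440510e-03],
       [ 2.48169247e-04, -1.10910769e-03, -9.99999354e-01]]), 'contact_force': array([0.09225901, 0.25951186, 0.78987011]), 'moment': array([0.01969232, 0.01277574, 0.02255121]), 'gripper_width': 1.0030302933001674} 25.0
```

View pics/top0.png

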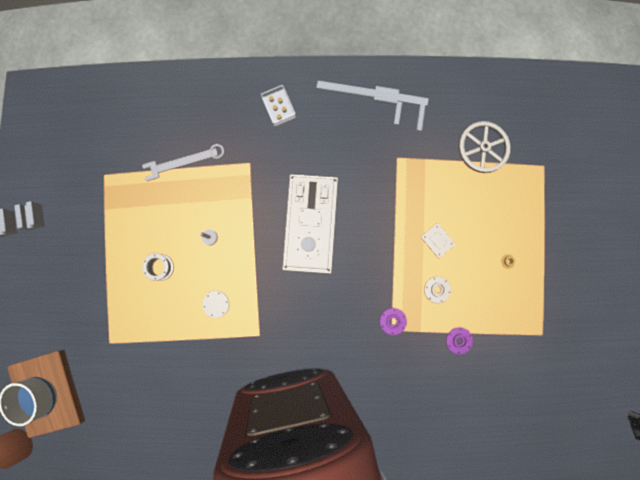

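View pics/side0.png

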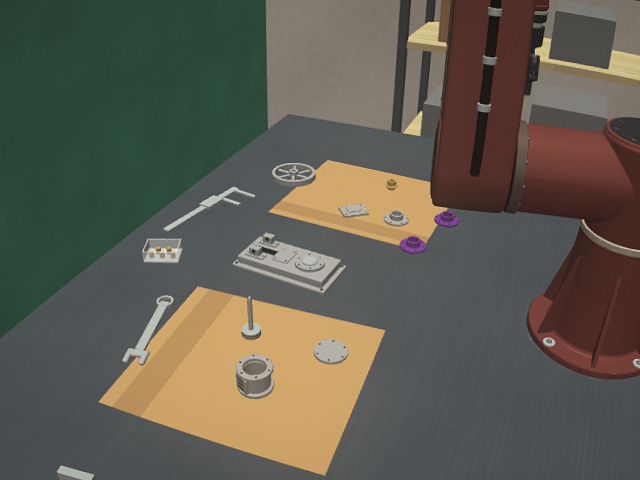

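```bash
cat > h.py <<'E'
import numpy as np, cv2
from bench import manip
def cam(n):
    d=manip.get_image(n); f=240/np.tan(np.radians(d["vertical_fov"]/2))
    K=np.array([[f,0,d["cx"]],[0,f,d["cy"]],[0,0,1.]])
    return dict(img=d["img"][:,:,::-1].copy(),K=K,D=np.array([d["k1"],0,0,0.]),r=np.array(d["rvec"]),t=np.array(d["tvec"]))
def ray(c,uv):
    p=cv2.undistortPoints(np.array(uv,float).reshape(-1,1,2),c["K"],c["D"]).reshape(-1,2)
    R=cv2.Rodrigues(c["r"])[0]
    return -R.T@c["t"], np.c_[p,np.ones(len(p))]@R
def plane(c,uv,z):
    o,d=ray(c,uv); return o+d*((z-o[2])/d[:,2])[:,None]
def proj(c,P):
    return cv2.projectPoints(np.array(P,float).reshape(-1,1,3),c["r"],c["t"],c["K"],c["D"])[0].reshape(-1,2)
def tri(c1,u1,c2,u2):
    o1,d1=ray(c1,u1);o2,d2=ray(c2,u2);d1=d1[0];d2=d2[0]
    s=np.linalg.lstsq(np.c_[d1,-d2],o2-o1,rcond=None)[0]
    a=o1+s[0]*d1;b=o2+s[1]*d2
    return (a+b)/2,np.linalg.norm(a-b)
def crop(c,u,v,w,h,s):
    u,v=int(u),int(v); return cv2.resize(c["img"][max(0,v-h):v+h,max(0,u-w):u+w],None,fx=s,fy=s,interpolation=cv2.INTER_CUBIC)
E
python3 - <<'E'
from h import *
t=cam("top");s=cam("side")
A=[crop(t,*p,25,25,8)[:400,:400] for p in ((157,267),(209,237),(437,290),(508,261),(308,244),(459,340))]
B=[crop(s,*p,25,25,8)[:400,:400] for p in ((255,375),(251,318),(397,217),(391,184),(310,262),(330,351))]
f=lambda L:cv2.resize(np.vstack([np.hstack(L[:3]),np.hstack(L[3:])]),(800,533))
cv2.imwrite("pics/ct.png",f(A));cv2.imwrite("pics/cs.png",f(B))
for n,p,z in (("cyl",(157,267),42),("pist",(208,239),7),("cover",(437,290),18),("gland",(508,261),24),("seat",(308,244),30),("blank",(215,305),6),("chest",(437,240),6),("fly",(485,147),20),("purp1",(393,321),10),("purp2",(459,340),10)): print(n,plane(t,p,z).round(1))
for n,p,z in (("cyl",(255,369),42),("cover",(397,214),18),("gland",(391,182),24)): print(n,plane(s,p,z).round(1))
E
```

```text
cyl [[490.2 341.4  42. ]]
pist [[548.8 245.5   7. ]]
cover [[ 440.3 -222.8   18. ]]
gland [[ 497.1 -370.8   24. ]]
seat [[535.1  37.5  30. ]]
blank [[412.9 230.2   6. ]]
chest [[ 542.9 -227.8    6. ]]
fly [[ 736.4 -333.5   20. ]]
purp1 [[ 378.5 -133.2   10. ]]
purp2 [[ 337.4 -268.4   10. ]]
cyl [[485.6 350.6  42. ]]
cover [[ 439.  -230.5   18. ]]
gland [[ 494.5 -366.2   24. ]]
```

View pics/ct.png

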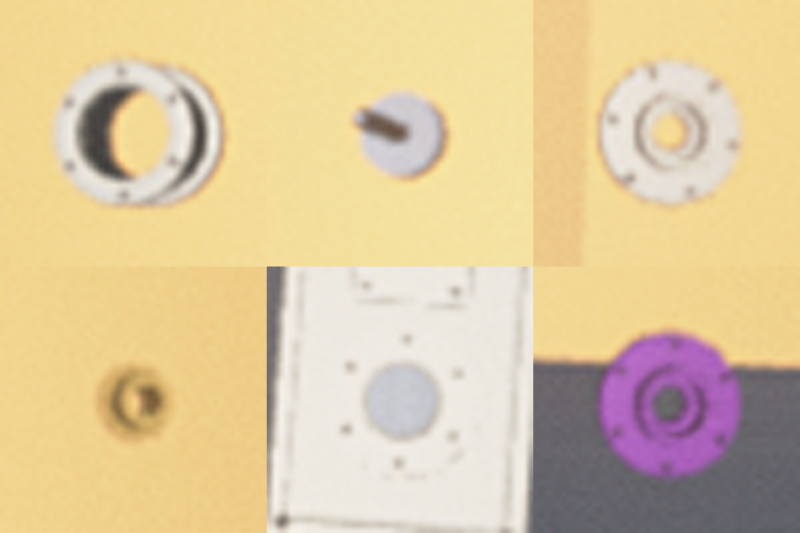

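View pics/cs.png

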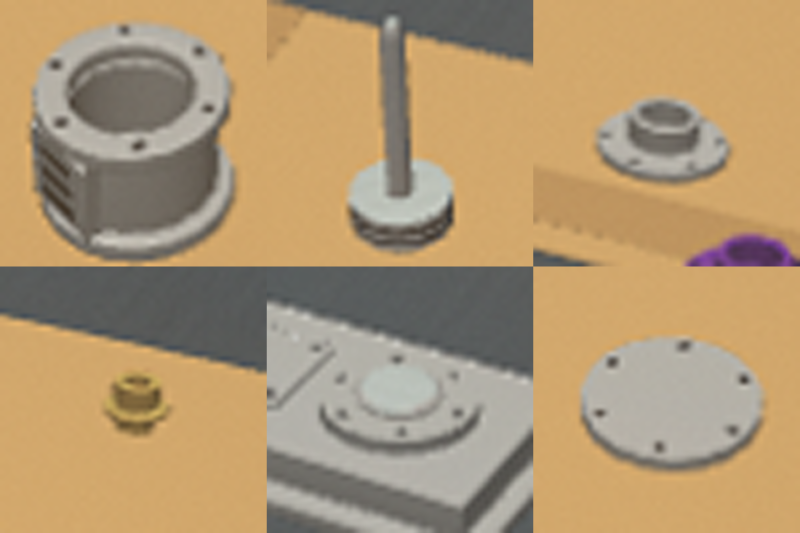

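```bash
cat >> h.py <<'E'
from scipy.optimize import least_squares
def masks(img):
    hsv=cv2.cvtColor(img,cv2.COLOR_BGR2HSV); return hsv
def sub_edges(c,cen,zs,z,R,rng=5,n=120,polarity=None,arc=None):
    """radial edge search about projected circle (centre xy, radius R at z); returns world pts of strongest gradient (on saturation)"""
    S=cv2.cvtColor(c["img"],cv2.COLOR_BGR2HSV)[:,:,1] if zs=="S" else cv2.cvtColor(c["img"],cv2.COLOR_BGR2GRAY)
    S=cv2.GaussianBlur(S.astype(np.float32),(0,0),0.8)
    out=[]
    for a in (np.linspace(0,2*np.pi,n,endpoint=False) if arc is None else np.radians(np.linspace(*arc,n))):
        rr=np.arange(R-rng,R+rng,0.25); P=np.c_[cen[0]+rr*np.cos(a),cen[1]+rr*np.sin(a),np.full(len(rr),z)]
        u=proj(c,P).astype(np.float32)
        v=cv2.remap(S,u[:,0].reshape(1,-1),u[:,1].reshape(1,-1),cv2.INTER_LINEAR)[0]
        g=np.gradient(v); 
        if polarity: g=g*polarity
        else: g=abs(g)
        i=g.argmax()
        if g[i]>1.0: out.append(P[i])
    return np.array(out)
def fitc(P,R):
    c0=np.median(P[:,:2],0)
    f=lambda q:np.hypot(P[:,0]-q[0],P[:,1]-q[1])-R
    r=least_squares(f,c0,loss="soft_l1",f_scale=0.4); return r.x, np.median(abs(f(r.x))), len(P)
def circ(c,cen,ch,z,R,rng=5,pol=None,it=3,arc=None):
    for _ in range(it):
        P=sub_edges(c,cen,ch,z,R,rng,polarity=pol,arc=arc); cen,e,n=fitc(P,R)
    return cen.round(2),round(e,2),n
E
python3 - <<'E'
from h import *
t=cam("top");s=cam("side")
for nm,c in (("top",t),("side",s)):
  print(nm)
  print("cyl out",circ(c,(487,347),"S",42,28,5,1),"bot",circ(c,(487,347),"S",0,28,5,1))
  print("pist",circ(c,(549,245),"S",14,16.5,5,1),circ(c,(549,245),"S",0,16.5,5,1))
  print("cover",circ(c,(440,-226),"S",10,28,5,1))
  print("gland fl",circ(c,(497,-368),"G",12,15,4))
  print("seat reg",circ(c,(535,37.5),"S",34,15.5,4,-1),"seat",circ(c,(535,37.5),"G",30,29,4))
  print("blank",circ(c,(413,230),"S",6,28,5,1))
E
```

```text
top
cyl out (array([491.38, 345.26]), np.float64(0.92), 111) bot (array([491.88, 349.8 ]), np.float64(0.7), 96)
pist (array([553.09, 242.59]), np.float64(0.51), 120) (array([554.3 , 245.73]), np.float64(0.38), 120)
cover (array([ 441.65, -225.38]), np.float64(0.88), 120)
gland fl (array([ 498.51, -378.55]), np.float64(1.41), 120)Traceback (most recent call last):
  File "<stdin>", line 9, in <module>
  File "h.py", line 46, in circ
    P=sub_edges(c,cen,ch,z,R,rng,polarity=pol,arc=arc); cen,e,n=fitc(P,R)
                                                                ~~~~^^^^^
  File "h.py", line 41, in fitc
    c0=np.median(P[:,:2],0)
                 ~^^^^^^
IndexError: too many indices for array: array is 1-dimensional, but 2 were indexed
```

```bash
sed -i 's/if g\[i\]>1.0/if g[i]>0.25/' h.py
cat >> h.py <<'E'
def overlay(c,items,u,v,w,h,s):
    im=crop(c,u,v,w,h,s); u0,v0=max(0,int(u)-w),max(0,int(v)-h)
    for cen,z,R,col in items:
        a=np.linspace(0,2*np.pi,90); p=proj(c,np.c_[cen[0]+R*np.cos(a),cen[1]+R*np.sin(a),np.full(90,z)])
        q=((p-[u0,v0]+0.5)*s-0.5)
        cv2.polylines(im,[q.round().astype(int)],True,col,1)
    return im
E
cat > m.py <<'E'
from h import *
t=cam("top");s=cam("side")
for nm,c in (("top",t),("side",s)):
  print(nm)
  for k,a in {"cylbore":((490,346),"G",42,18,4,-1 if 0 else None),"cyl out":((490,346),"S",42,28,4,1),"pist14":((549,245),"S",14,16.5,4,1),"cover":((440,-226),"S",10,28,4,1),"coverboss":((440,-226),"G",22,15,3,None),
   "gland":((497,-368),"G",12,15,4,None),"glandtop":((497,-368),"G",24,11,3,None),"reg":((535,37.5),"S",34,15.5,4,-1),"seat":((535,37.5),"G",30,29,4,None),"blank":((413,230),"S",6,28,4,1)}.items():
    try: print(k,*circ(c,*a))
    except Exception as e: print(k,e)
E
python3 m.py
python3 - <<'E'
from h import *
t=cam("top");s=cam("side")
r=(0,0,255);g=(0,160,0);b=(255,0,0)
its=[((490,346),42,28,r),((490,346),42,18,g),((490,346),0,28,b),((552,243),14,16.5,r),((552,243),0,16.5,g),((552,243),80,3,b),((441,-225),10,28,r),((441,-225),22,15,g),((497,-372),12,15,r),((497,-372),24,11,g),((535,37.5),34,15.5,r),((535,37.5),30,29,g)]
for n,c in (("t",t),("s",s)):
    L=[]
    for P in ((490,346,20),(552,243,20),(441,-225,10),(497,-372,10),(535,37.5,30)):
        u=proj(c,[P])[0]; L.append(overlay(c,its,u[0],u[1],27,25,5 if 0 else 5))
    L.append(np.zeros_like(L[0])); L=[x[:250,:270] for x in L]
    cv2.imwrite(f"pics/ov_{n}.png",np.vstack([np.hstack(L[:3]),np.hstack(L[3:])])[:600,:800])
E
```

```text
top
cylbore [491.22 344.43] 0.83 120
cyl out [491.34 345.67] 0.96 119
pist14 [553.06 242.6 ] 0.5 120
cover [ 441.4  -225.42] 0.87 120
coverboss [ 441.62 -222.17] 0.59 120
gland [ 497.84 -378.69] 1.36 120
glandtop [ 496.93 -370.21] 1.12 120
reg [530.46  43.15] 3.3 33
seat [542.02  35.28] 1.81 55
blank [415.21 230.01] 0.51 120
side
cylbore [489.49 345.91] 0.26 120
cyl out [489.26 346.55] 0.58 120
pist14 [551.54 241.47] 0.7 118
cover [ 439.28 -223.66] 1.42 119
coverboss [ 439.92 -222.12] 2.29 120
gland [ 493.74 -368.41] 1.84 120
glandtop [ 495.44 -369.76] 1.75 120
reg too many indices for array: array is 1-dimensional, but 2 were indexed
seat [536.09  35.37] 2.35 105
blank [412.82 229.97] 0.99 120
```

```bash
ls pics
```

```text
cs.png
ct.png
ov_s.png
ov_t.png
side0.png
top0.png
```

View pics/ov_t.png

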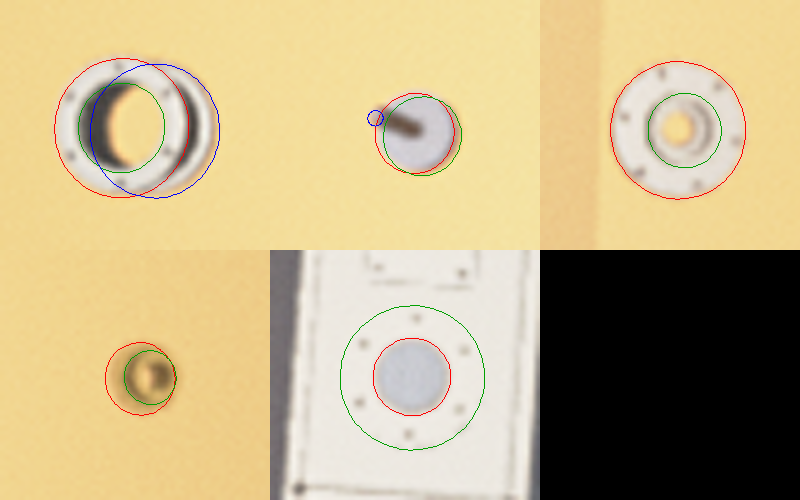

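View pics/ov_s.png

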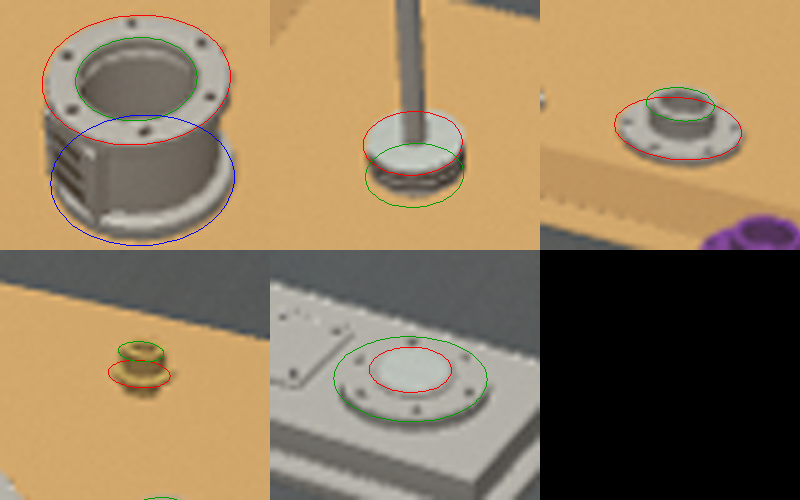

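```bash
cat >> h.py <<'E'
from scipy.spatial.transform import Rotation as Ro
def Rdown(yaw):
    c,s=np.cos(np.radians(yaw)),np.sin(np.radians(yaw)); return np.array([[c,s,0],[s,-c,0],[0,0,-1]])
def rel(R0,p0,p,R=None):
    d=R0.T@(np.array(p,float)-p0); w=Ro.from_matrix(R0.T@(R0 if R is None else R)).as_rotvec(); return np.r_[d.round(1),w.round(3)]
E
python3 - <<'E'
from h import *
R0=Rdown(23.94);p0=np.array([243.463,-548.416,256.331])
for p in ((520,-200,256),(490,345,200)): print(rel(R0,p0,p,Rdown(90)))
E
```

```text
[ 3.941e+02 -2.062e+02  3.000e-01  0.000e+00  0.000e+00 -1.153e+00]
[ 587.9   -716.5     56.3      0.       0.      -1.153]
```

>>> send_rows(targets="85 394 -206 0 0 0 -1.153;85 394 -206 0 0 0 -1.153;85 394 -206 0 0 0 -1.153;85 394 -206 0 0 0 -1.153;85 394 -206 0 0 0 -1.153;85 394 -206 0 0 0 -1.153;85 394 -206 0 0 0 -1.153;85 394 -206 0 0 0 -1.153;85 394 -206 0 0 0 -1.153;85 588 -716.5 56 0 0 -1.153;85 588 -716.5 56 0 0 -1.153;85 588 -716.5 56 0 0 -1.153;85 588 -716.5 56 0 0 -1.153;85 588 -716.5 56 0 0 -1.153;85 588 -716.5 56 0 0 -1.153;85 588 -716.5 56 0 0 -1.153;85 588 -716.5 56 0 0 -1.153;85 588 -716.5 56 0 0 -1.153;85 588 -716.5 56 0 0 -1.153;85 588 -716.5 56 0 0 -1.153")

```text
time: 2.5
ee_pos: [489.6, 347.2, 200.2]
tool_rot: [[-0.0, 1.0, 0.001], [1.0, 0.0, 0.0], [0.0, 0.001, -1.0]]
contact_force: [0.5, -1.2, 1.0]
gripper_width: 0.998
```

>>> send_rows(targets="85 0 0 50 0 0 0;85 0 0 90 0 0 0;85 0 0 110 0 0 0;85 0 0 110 0 0 0;85 0 0 110 0 0 0")

```text
time: 3.0
ee_pos: [490.4, 345.0, 91.0]
tool_rot: [[0.0, 1.0, 0.0], [1.0, -0.0, 0.0], [0.0, 0.0, -1.0]]
contact_force: [-0.2, -0.5, 1.4]
gripper_width: 0.996
```

Run:
```python
from h import *
print(manip.get_obs()["ee_pos"])
t=cam("top");s=cam("side")
L=[crop(t,155,266,40,30,5),crop(s,255,355,40,60,5)]
cv2.imwrite("pics/a1.png",np.hstack([np.vstack([L[0],L[0]*0]),L[1]]))
```

```text
[490.36347642 345.04695816  91.03788108]
```

View pics/a1.png

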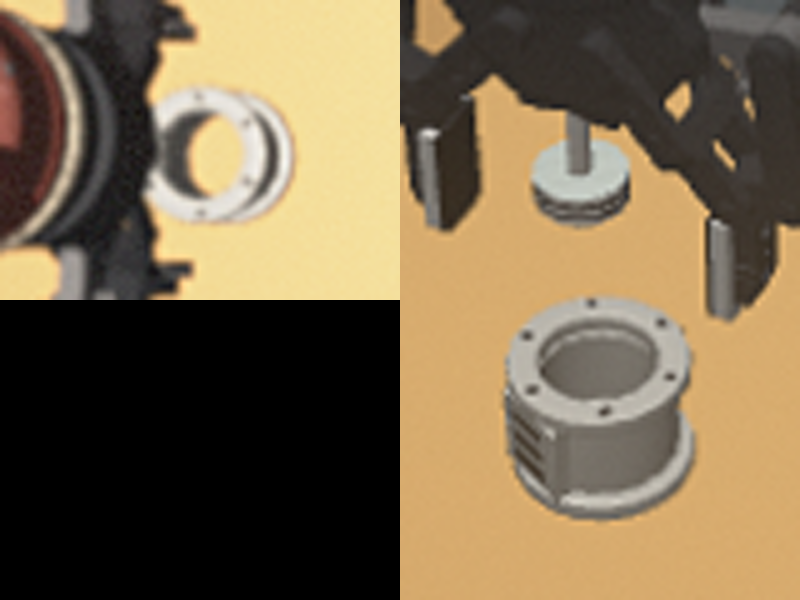

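>>> send_rows(targets="85 0 0 30 0 0 0;85 0 0 50 0 0 0;85 0 0 60 0 0 0;85 0 0 60 0 0 0;50 0 0 60 0 0 0;50 0 0 60 0 0 0;50 0 0 60 0 0 0;50 0 0 60 0 0 0;50 0 0 60 0 0 0;50 0 0 60 0 0 0;50 0 0 60 0 0 0;50 0 0 60 0 0 0")

```text
time: 4.3
ee_pos: [491.1, 345.5, 32.5]
tool_rot: [[-0.0, 1.0, 0.002], [1.0, 0.0, 0.001], [0.001, 0.002, -1.0]]
contact_force: [-2.9, -1.0, 9.0]
gripper_width: 0.632
```

Run:
```python
from h import *
print(manip.get_obs()["ee_pos"])
t=cam("top");s=cam("side")
L=[crop(t,155,266,40,30,5),crop(s,255,355,40,60,5)]
cv2.imwrite("pics/a2.png",np.hstack([np.vstack([L[0],L[0]*0]),L[1]]))
print(circ(s,(489,346),"G",42,18,4))
```

```text
[491.08881805 345.48722439  32.52469958]
(array([490.07, 346.22]), np.float64(0.46), 120)
```

View pics/a2.png

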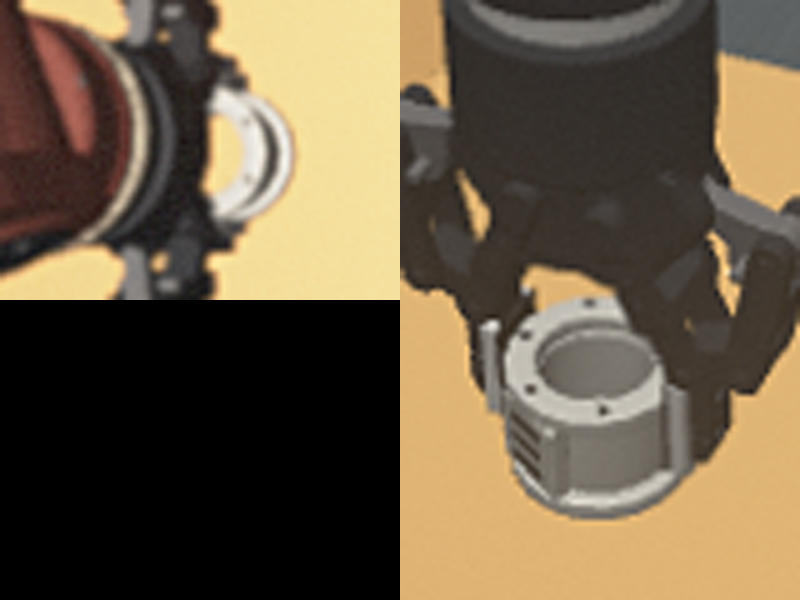

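Run:
```python
from h import *
t=cam("top");s=cam("side")
for n,c in (("t",t),("s",s)):
    u=proj(c,[(535,37.5,34)])[0]; x,y=u.round().astype(int)
    b,g,r=[c["img"][y-22:y+22,x-22:x+22,i].astype(int) for i in range(3)]
    d=b-r; 
    print(n,u.round(1),"centre",d[22,22],"rim bed",d[22,5],d[5,22], "bright",g[22,22],g[22,5])
    m=cv2.GaussianBlur((d-0).astype(np.float32),(0,0),0.7)
    th=(np.median(m[19:25,19:25])+np.median(np.r_[m[20:24,7:10].ravel(),m[20:24,34:37].ravel()]))/2
    lab=cv2.connectedComponentsWithStats((m>th).astype(np.uint8)); k=lab[1][22,22]
    print(th,lab[2][k],lab[3][k]+[x-22,y-22], plane(c,lab[3][k]+[x-22,y-22],34).round(1))
    cv2.imwrite(f"pics/seat_{n}.png",np.hstack([crop(c,x,y,30,30,8),cv2.resize(((lab[1]==k)*255).astype(np.uint8),(300,300),interpolation=0)[:, :,None].repeat(3,2).repeat(1,0) if 0 else cv2.copyMakeBorder(cv2.resize(((lab[1]==k)*255).astype(np.uint8),(300,300),interpolation=0),0,180,0,0,0)[:,:,None].repeat(3,2)]))
```

```text
t [307.9 243.9] centre 5 rim bed -11 -10 bright 208 235
-1.9134879 [ 16  16  13  12 120] [307.825      243.65833333] [[535.5  37.7  34. ]]
s [308.6 259.4] centre -1 rim bed -11 5 bright 211 194
-5.953656 [16 18 14 10 92] [309.15217391 259.41304348] [[534.1  37.1  34. ]]
```

View pics/seat_t.png

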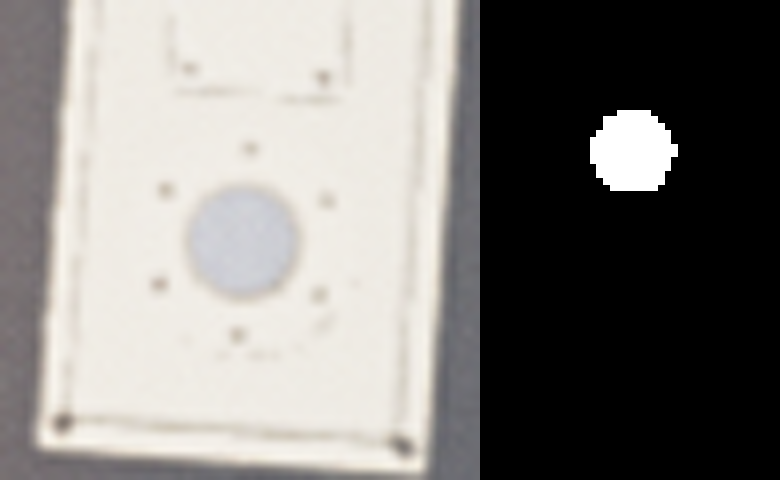

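View pics/seat_s.png

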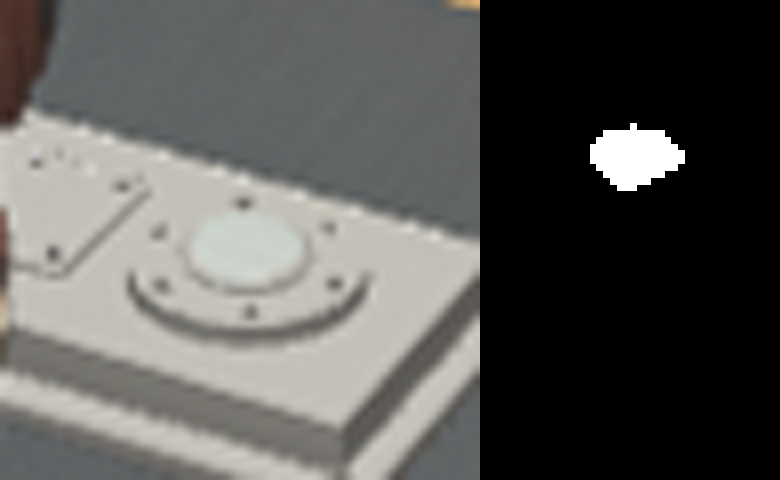

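>>> send_rows(targets="50 0 0 -20 0 0 0;50 0 0 -60 0 0 0;50 0 0 -110 0 0 0;50 0 0 -120 0 0 0;50 -40 6 -120 0 0 0;50 -85 12 -120 0 0 0;50 -130 19 -120 0 0 0;50 -175 26 -120 0 0 0;50 -220 32 -120 0 0 0;50 -265 39 -120 0 0 0;50 -300 44 -120 0 0 0;50 -307.7 44.7 -120 0 0 0;50 -307.7 44.7 -120 0 0 0;50 -307.7 44.7 -90 0 0 0;50 -307.7 44.7 -60 0 0 0;50 -307.7 44.7 -50 0 0 0;50 -307.7 44.7 -50 0 0 0;50 -307.7 44.7 -50 0 0 0")

```text
time: 6.3
ee_pos: [535.3, 37.9, 81.4]
tool_rot: [[-0.001, 1.0, 0.001], [1.0, 0.001, -0.0], [-0.0, 0.001, -1.0]]
contact_force: [-0.1, 0.5, -4.0]
gripper_width: 0.631
```

Run:
```python
from h import *
o=manip.get_obs();print(o["ee_pos"],o["contact_force"],o["gripper_width"])
t=cam("top");s=cam("side")
L=[crop(t,308,240,40,40,5),crop(s,309,245,40,60,5)]
cv2.imwrite("pics/a3.png",np.hstack([np.vstack([L[0],L[0]*0])[:600],L[1]]))
```

```text
[535.30455479  37.89029127  81.38777324] [-0.05447206  0.46161176 -4.04716218] 0.6314835384299803
```

View pics/a3.png

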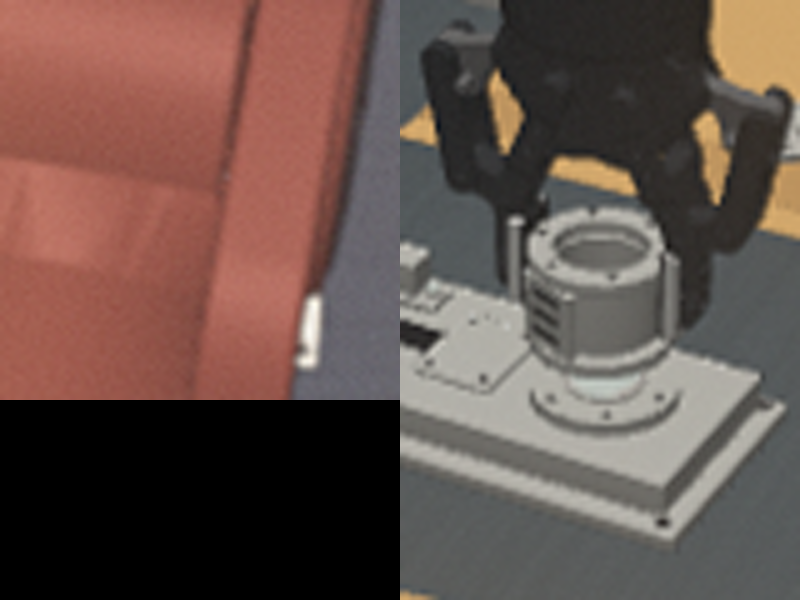

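Run:
```python
from h import *
s=cam("side")
for z in (89,91,93):print(z,circ(s,(535,37.5),"G",z,18,4),circ(s,(535,37.5),"G",z,18,3))
print(circ(s,(535,37.5),"G",30,29,4,arc=(150,300)))
cv2.imwrite("pics/a4.png",overlay(s,[((535.3,37.9),91,18,(0,0,255)),((535.3,37.9),91,28,(0,0,255)),((534.9,37.5),34,15.5,(0,200,0)),((534.9,37.5),30,29,(0,200,0))],309,245,40,40,7))
```

```text
89 (array([536.33,  34.59]), np.float64(0.68), 120) (array([536.65,  34.77]), np.float64(0.51), 120)
91 (array([534.98,  37.69]), np.float64(0.62), 120) (array([535.38,  37.76]), np.float64(0.55), 120)
93 (array([533.58,  40.59]), np.float64(0.66), 120) (array([533.97,  40.97]), np.float64(0.53), 120)
(array([484.96,  40.04]), np.float64(0.15), 4)
```

View pics/a4.png

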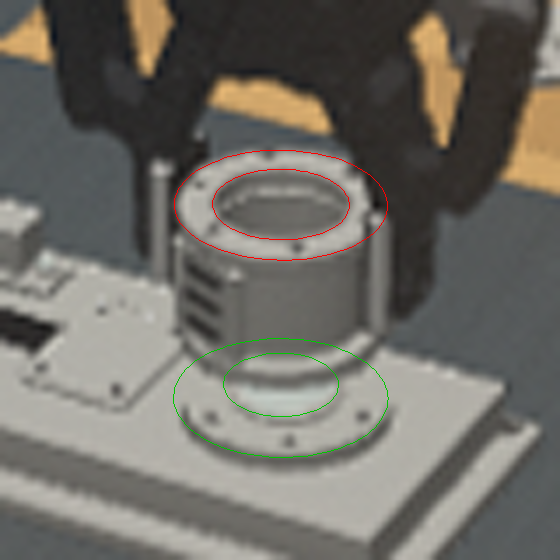

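>>> send_rows(targets="50 0 0 5 0 0 0;50 0 0 10 0 0 0;50 0 0 13 0 0 0;50 0 0 16 0 0 0;50 0 0 18 0 0 0;50 0 0 18 0 0 0")

```text
time: 7.05
ee_pos: [534.8, 37.3, 62.7]
tool_rot: [[0.0, 1.0, -0.0], [1.0, -0.0, -0.0], [-0.0, -0.0, -1.0]]
contact_force: [-3.1, -0.9, 1.0]
gripper_width: 0.629
```

>>> send_rows(targets="50 0 0 1 0 0 0;50 0 0 1 0 0 0;85 0 0 1 0 0 0;85 0 0 1 0 0 0;85 0 0 1 0 0 0;85 0 0 1 0 0 0;85 0 0 -30 0 0 0;85 0 0 -80 0 0 0;85 0 0 -110 0 0 0;85 0 0 -110 0 0 0")

```text
time: 8.05
ee_pos: [537.4, 36.9, 177.5]
tool_rot: [[-0.0, 1.0, 0.008], [1.0, 0.0, -0.001], [-0.001, 0.008, -1.0]]
contact_force: [0.4, 0.5, -0.1]
gripper_width: 0.998
```

Run:
```python
from h import *
o=manip.get_obs();print(o["ee_pos"],o["contact_force"],o["gripper_width"])
s=cam("side")
print(circ(s,(535,37.5),"G",72,18,4))
cv2.imwrite("pics/a5.png",overlay(s,[((534.9,37.5),72,18,(0,0,255)),((534.9,37.5),72,28,(0,0,255)),((534.9,37.5),30,29,(0,200,0))],309,245,40,40,7))
```

```text
[537.4465366   36.9197846  177.52066538] [ 0.41126957  0.50123443 -0.09201225] 0.997876177355795
(array([534.  ,  38.03]), np.float64(0.46), 120)
```

View pics/a5.png

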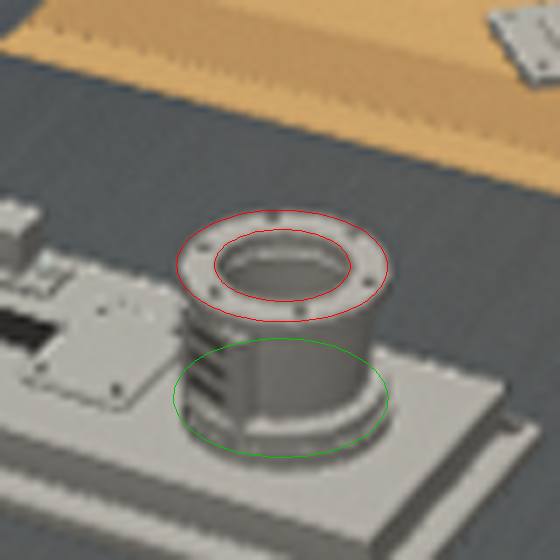

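>>> send_rows(targets="60 0 0 0 0 0 0;60 45 4 0 0 0 0;60 90 8 0 0 0 0;60 135 12 0 0 0 0;60 180 16 0 0 0 0;50 204.4 17.5 0 0 0 0;50 204.4 17.5 0 0 0 0;50 204.4 17.5 45 0 0 0;50 204.4 17.5 80 0 0 0;50 204.4 17.5 103 0 0 0;50 204.4 17.5 103 0 0 0;50 204.4 17.5 103 0 0 0")

```text
time: 9.3
ee_pos: [551.8, 241.1, 68.8]
tool_rot: [[0.001, 1.0, -0.002], [1.0, -0.001, -0.001], [-0.001, -0.002, -1.0]]
contact_force: [0.6, 0.3, 1.3]
gripper_width: 0.588
```

Run:
```python
from h import *
o=manip.get_obs();print(o["ee_pos"],o["contact_force"],o["gripper_width"])
s=cam("side");t=cam("top")
L=[crop(t,208,235,40,40,5),crop(s,251,300,40,60,5)]
cv2.imwrite("pics/a6.png",np.hstack([np.vstack([L[0],L[0]*0])[:600],L[1]]))
```

```text
[551.81394993 241.08691167  68.84103152] [0.60884366 0.3392138  1.34562269] 0.5877230476339841
```

View pics/a6.png

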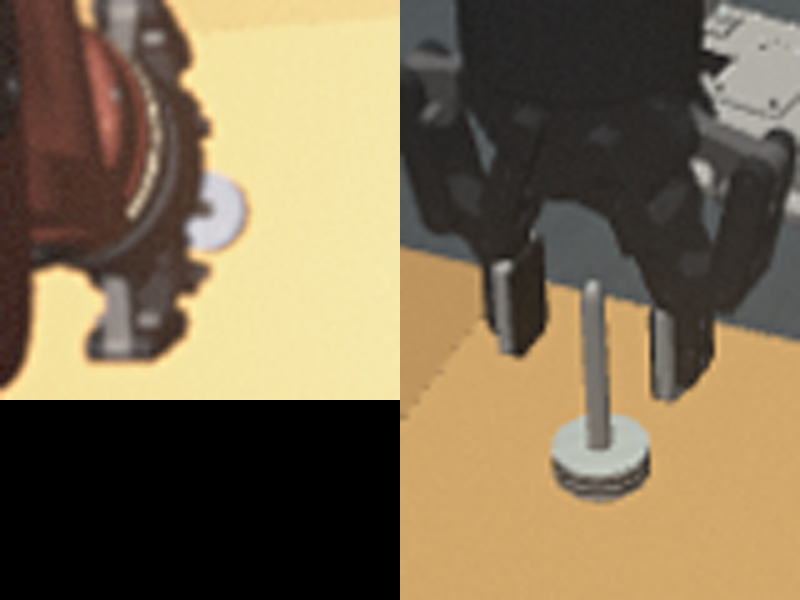

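>>> send_rows(targets="0 0 0 0 0 0 0;0 0 0 0 0 0 0;0 0 0 0 0 0 0;0 0 0 0 0 0 0;0 0 0 0 0 0 0;0 0 0 0 0 0 0;0 0 0 0 0 0 0;0 0 0 0 0 0 0;0 0 0 0 0 0 0")

```text
time: 10.3
ee_pos: [552.7, 241.9, 70.1]
tool_rot: [[-0.0, 1.0, 0.001], [1.0, 0.0, 0.0], [0.0, 0.001, -1.0]]
contact_force: [-1.5, -0.6, 6.9]
gripper_width: 0.073
```

Run:
```python
from h import *
o=manip.get_obs();print(o["ee_pos"],o["contact_force"],o["gripper_width"]*85.4)
s=cam("side");t=cam("top")
for z in (13,14,15): print(circ(s,(551.5,242),"S",z,16.5,4,1))
print("bottom",circ(s,(551.5,242),"S",0,16.5,4,1,arc=(-40,130)))
L=[crop(t,208,235,40,40,5),crop(s,251,300,40,60,5)]
cv2.imwrite("pics/a7.png",np.hstack([np.vstack([L[0],L[0]*0])[:600],L[1]]))
```

```text
[552.7224884  241.85670931  70.10531892] [-1.49746506 -0.58481541  6.93160429] 6.193817784745416
(array([552.34, 240.27]), np.float64(0.55), 118)
(array([551.85, 241.28]), np.float64(0.63), 118)
(array([551.17, 242.42]), np.float64(0.51), 117)Traceback (most recent call last):
  File "<stdin>", line 5, in <module>
  File "h.py", line 46, in circ
    P=sub_edges(c,cen,ch,z,R,rng,polarity=pol,arc=arc); cen,e,n=fitc(P,R)
                                                                ~~~~^^^^^
  File "h.py", line 41, in fitc
    c0=np.median(P[:,:2],0)
                 ~^^^^^^
IndexError: too many indices for array: array is 1-dimensional, but 2 were indexed
```

>>> send_rows(targets="0 0 0 -20 0 0 0;0 0 0 -60 0 0 0;0 0 0 -100 0 0 0;0 -40 -4 -100 0 0 0;0 -80 -7 -100 0 0 0;0 -120 -11 -100 0 0 0;0 -160 -14 -100 0 0 0;0 -195 -17 -100 0 0 0;0 -204.5 -17.6 -100 0 0 0;0 -204.5 -17.6 -100 0 0 0;0 -204.5 -17.6 -85 0 0 0;0 -204.5 -17.6 -82 0 0 0;0 -204.5 -17.6 -82 0 0 0;0 -204.5 -17.6 -82 0 0 0")

```text
time: 11.8
ee_pos: [534.6, 38.1, 151.0]
tool_rot: [[-0.001, 1.0, -0.001], [1.0, 0.001, 0.0], [0.0, -0.001, -1.0]]
contact_force: [0.6, 0.2, -0.6]
gripper_width: 0.073
```

Run:
```python
from h import *
o=manip.get_obs();print(o["ee_pos"],o["contact_force"],o["gripper_width"]*85.4)
s=cam("side")
x,y,z=o["ee_pos"]
print(circ(s,(534,38),"G",72,28,4,arc=(-60,160)))
b=z-69.5
for q in (b+13,b+14,b+15): print(q,circ(s,(x-1,y),"G",q,16.5,4))
cv2.imwrite("pics/a8.png",overlay(s,[((533.9,37.7),72,18,(0,0,255)),((533.9,37.7),72,28,(0,0,255)),((x-.9,y),b+14,16.5,(0,200,0)),((x-.9,y),b,15,(0,200,0)),((x-.9,y),b+79,4,(0,200,0))],309,220,40,40,7))
```

```text
[534.58227773  38.09113277 150.96263802] [ 0.59055842  0.21568241 -0.62414973] 6.208618376447093
(array([533.11,  38.36]), np.float64(0.63), 120)
94.46263801680533 (array([533.96,  36.45]), np.float64(0.62), 117)
95.46263801680533 (array([533.36,  38.13]), np.float64(0.61), 118)
96.46263801680533 (array([532.61,  39.66]), np.float64(0.62), 117)
```

View pics/a8.png

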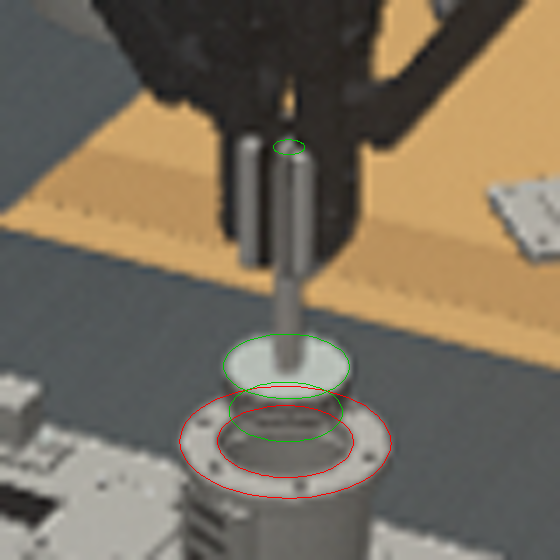

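>>> send_rows(targets="0 0 0 4 0 0 0;0 0 0 8 0 0 0;0 0 0 11 0 0 0;0 0 0 13 0 0 0;0 0 0 13 0 0 0")

```text
time: 12.35
ee_pos: [534.5, 37.2, 137.9]
tool_rot: [[0.0, 1.0, -0.001], [1.0, -0.0, 0.0], [0.0, -0.001, -1.0]]
contact_force: [1.0, 0.2, -1.7]
gripper_width: 0.073
```

>>> send_rows(targets="0 0 0 6 0 0 0;0 0 0 12 0 0 0;0 0 0 18 0 0 0;0 0 0 23 0 0 0;0 0 0 27 0 0 0;0 0 0 30 0 0 0;0 0 0 31 0 0 0;0 0 0 31 0 0 0")

```text
time: 13.15
ee_pos: [534.8, 37.2, 107.2]
tool_rot: [[0.0, 1.0, -0.0], [1.0, -0.0, -0.0], [-0.0, -0.0, -1.0]]
contact_force: [-0.5, 1.4, -1.3]
gripper_width: 0.072
```

>>> send_rows(targets="0 0 0 1 0 0 0;0 0 0 2 0 0 0;0 0 0 3 0 0 0;0 0 0 4 0 0 0;0 0 0 4 0 0 0")

```text
time: 13.65
ee_pos: [535.0, 37.2, 104.1]
tool_rot: [[-0.0, 1.0, 0.001], [1.0, 0.0, -0.0], [-0.0, 0.001, -1.0]]
contact_force: [-2.0, 0.3, 4.3]
gripper_width: 0.07
```

>>> send_rows(targets="50 0 0 0 0 0 0;50 0 0 0 0 0 0;50 0 0 0 0 0 0;50 0 0 0 0 0 0;50 0 0 0 0 0 0;50 0 0 -30 0 0 0;50 0 0 -70 0 0 0;50 0 0 -97 0 0 0;85 -50 -10 -97 0 0 0;85 -95 -15 -97 0 0 0;85 -140 -20 -97 0 0 0")

```text
time: 14.75
ee_pos: [514.6, -104.1, 200.7]
tool_rot: [[-0.001, 1.0, 0.001], [1.0, 0.001, -0.001], [-0.001, 0.001, -1.0]]
contact_force: [1.0, 0.9, -0.7]
gripper_width: 0.996
```

Run:
```python
from h import *
o=manip.get_obs();print(o["ee_pos"],o["contact_force"],o["gripper_width"]*85.4)
s=cam("side");t=cam("top")
its=[((534.0,37.6),72,18,(0,0,255)),((534.0,37.6),72,28,(0,0,255)),((534.0,37.6),114,3,(0,200,0))]
a=overlay(s,its,309,235,28,40,7)
its=[((535.8,37),72,18,(0,0,255)),((535.8,37),72,28,(0,0,255)),((535.8,37),114,3,(0,200,0))]
b=overlay(t,its,308,240,28,40,7)
cv2.imwrite("pics/a9.png",np.hstack([a,b]))
```

```text
[ 514.55313551 -104.10036743  200.71659545] [ 0.99055282  0.90653028 -0.73299005] 85.04736165564286
```

View pics/a9.png

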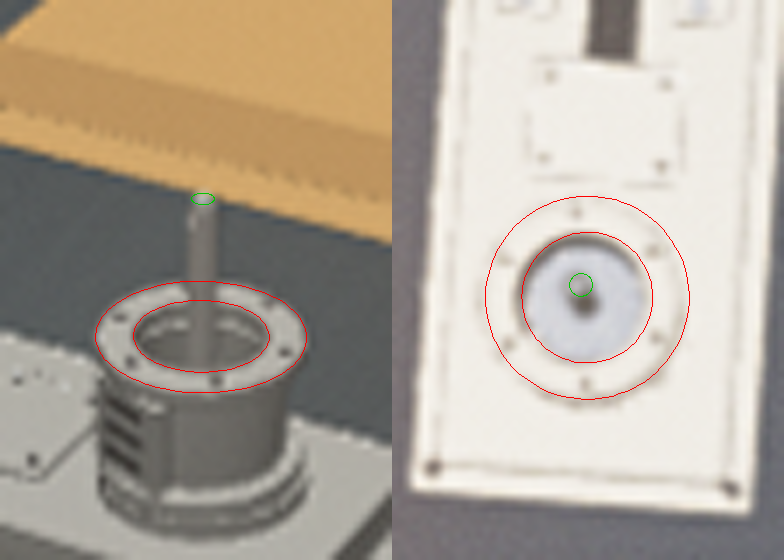

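Run:
```python
from h import *
s=cam("side");t=cam("top")
for n,c in(("t",t),("s",s)):
  for z in (6,8,10): print(n,z,circ(c,(440.5,-224),"S",z,28,3,1))
  print("boss",circ(c,(440.5,-224),"G",22,15,2.5),circ(c,(440.5,-224),"G",22,11,2.5))
r=(0,0,255);g=(0,200,0)
a=overlay(s,[((439.7,-224),10,28,r),((439.7,-224),4,28,r),((439.7,-224),22,15,g)],397,217,25,30,8)
b=overlay(t,[((441.2,-224),10,28,r),((441.2,-224),22,15,g),((441.2,-224),22,11,g)],437,290,25,30,8)
cv2.imwrite("pics/b1.png",np.hstack([a,b]))
```

```text
Traceback (most recent call last):
  File "h.py", line 46, in circ
    P=sub_edges(c,cen,ch,z,R,rng,polarity=pol,arc=arc); cen,e,n=fitc(P,R)
                                                                ~~~~^^^^^
  File "h.py", line 41, in fitc
    c0=np.median(P[:,:2],0)
                 ~^^^^^^
IndexError: too many indices for array: array is 1-dimensional, but 2 were indexed
```

Run:
```python
from h import *
s=cam("side")
r=(0,0,255);g=(0,200,0)
for z in (4,7,10): print(z,circ(s,(440,-224),"S",z,28,3,1,arc=(-40,130)))
a=overlay(s,[((439.7,-224),10,28,r),((439.7,-224),4,28,r),((439.7,-224),22,15,g)],397,217,45,35,8)
cv2.imwrite("pics/b1.png",a)
```

```text
Traceback (most recent call last):
  File "h.py", line 46, in circ
    P=sub_edges(c,cen,ch,z,R,rng,polarity=pol,arc=arc); cen,e,n=fitc(P,R)
                                                                ~~~~^^^^^
  File "h.py", line 41, in fitc
    c0=np.median(P[:,:2],0)
                 ~^^^^^^
IndexError: too many indices for array: array is 1-dimensional, but 2 were indexed
```

>>> send_rows(targets="85 -40 -25 0 0 0 0;85 -80 -50 0 0 0 0;85 -121.3 -74.2 0 0 0 0;60 -121.3 -74.2 40 0 0 0;50 -121.3 -74.2 80 0 0 0;50 -121.3 -74.2 90 0 0 0;50 -121.3 -74.2 90 0 0 0;50 -121.3 -74.2 90 0 0 0")

```text
time: 15.8
ee_pos: [441.6, -223.8, 112.1]
tool_rot: [[-0.002, 1.0, 0.001], [1.0, 0.002, -0.001], [-0.001, 0.001, -1.0]]
contact_force: [-0.3, 0.2, 0.6]
gripper_width: 0.586
```

Run:
```python
from h import *
o=manip.get_obs();print(o["ee_pos"],o["contact_force"],o["gripper_width"]*85.4)
s=cam("side");t=cam("top")
r=(0,0,255);g=(0,200,0)
a=overlay(s,[((439.7,-224),10,28,r),((439.7,-224),4,28,r),((439.7,-224),22,15,g)],397,207,28,35,8)
b=overlay(t,[((441.2,-224),10,28,r),((441.2,-224),22,15,g),((441.2,-224),22,11,g)],437,290,20,35,8)
cv2.imwrite("pics/b2.png",np.hstack([a,b]))
```

```text
[ 441.55740173 -223.82414587  112.0668846 ] [-0.25864152  0.17656823  0.60266095] 50.00379606072757
```

View pics/b2.png

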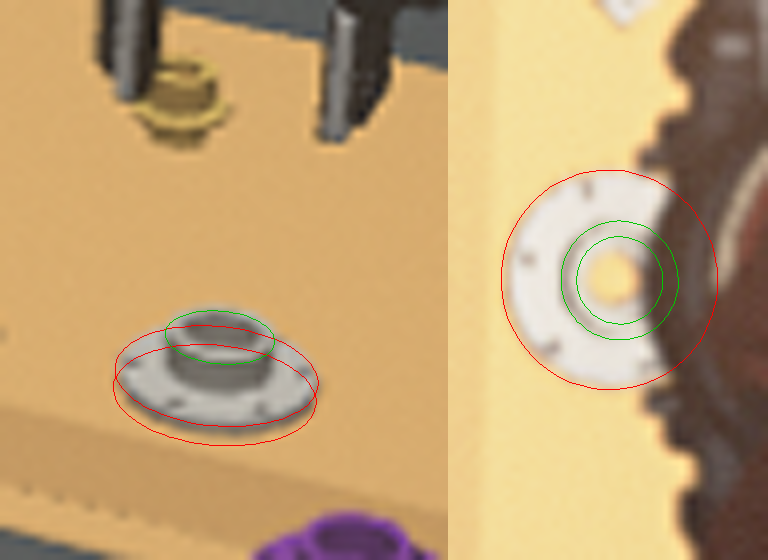

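>>> send_rows(targets="50 -0.7 0 35 0 0 0;50 -0.7 0 60 0 0 0;50 -0.7 0 70 0 0 0;50 -0.7 0 75 0 0 0;50 -0.7 0 75 0 0 0;24 -0.7 0 75 0 0 0;24 -0.7 0 75 0 0 0;24 -0.7 0 75 0 0 0;24 -0.7 0 75 0 0 0;24 -0.7 0 75 0 0 0;24 -0.7 0 75 0 0 0")

```text
time: 17.0
ee_pos: [441.5, -225.6, 37.2]
tool_rot: [[-0.0, 1.0, 0.002], [1.0, 0.0, -0.002], [-0.002, 0.002, -1.0]]
contact_force: [-1.9, 1.4, 7.1]
gripper_width: 0.32
```

Run:
```python
from h import *
o=manip.get_obs();print(o["ee_pos"],o["contact_force"],o["gripper_width"]*85.4)
s=cam("side");t=cam("top")
r=(0,0,255);g=(0,200,0);x,y,_=o["ee_pos"]
a=overlay(s,[((x-.9,y),10,28,r),((x-.9,y),4,28,r),((x-.9,y),22,15,g)],397,207,28,35,8)
b=overlay(t,[((x+.8,y),10,28,r)],437,290,20,35,8)
cv2.imwrite("pics/b3.png",np.hstack([a,b]))
```

```text
[ 441.4526065  -225.55588202   37.22614361] [-1.89834479  1.41373614  7.07429967] 27.28902716316855
```

View pics/b3.png

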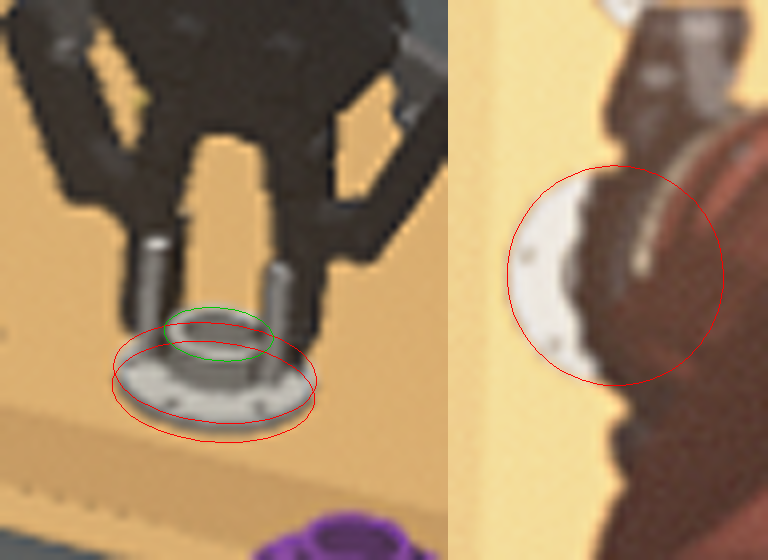

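>>> send_rows(targets="24 0 0 -15 0 0 0;24 0 0 -50 0 0 0;24 0 0 -95 0 0 0;24 0 0 -140 0 0 0;24 30 10 -155 0 0 0;24 70 25 -155 0 0 0;24 110 40 -155 0 0 0;24 150 54 -155 0 0 0;24 190 68 -155 0 0 0;24 230 83 -155 0 0 0;24 255 92 -155 0 0 0;24 261.9 94.3 -155 0 0 0;24 261.9 94.3 -155 0 0 0;24 261.9 94.3 -140 0 0 0;24 261.9 94.3 -127 0 0 0;24 261.9 94.3 -127 0 0 0;24 261.9 94.3 -127 0 0 0")

```text
time: 18.8
ee_pos: [534.2, 36.5, 161.5]
tool_rot: [[0.001, 1.0, -0.002], [1.0, -0.001, 0.0], [0.0, -0.002, -1.0]]
contact_force: [-0.1, 0.7, -1.2]
gripper_width: 0.32
```

Run:
```python
from h import *
o=manip.get_obs();print(o["ee_pos"],o["contact_force"],o["gripper_width"]*85.4)
s=cam("side")
r=(0,0,255);g=(0,200,0);x,y,z=o["ee_pos"];b=z-37
print(b)
a=overlay(s,[((x-.9,y),b+10,28,r),((x-.9,y),b,15.5,r),((x-.9,y),b+22,15,g),((534.0,37.6),114,3,g)],309,195,40,40,7)
cv2.imwrite("pics/b4.png",a)
```

```text
[534.19452     36.5185818  161.46883926] [-0.09392182  0.70477708 -1.23875883] 27.314980059386098
124.46883925859495
```

View pics/b4.png

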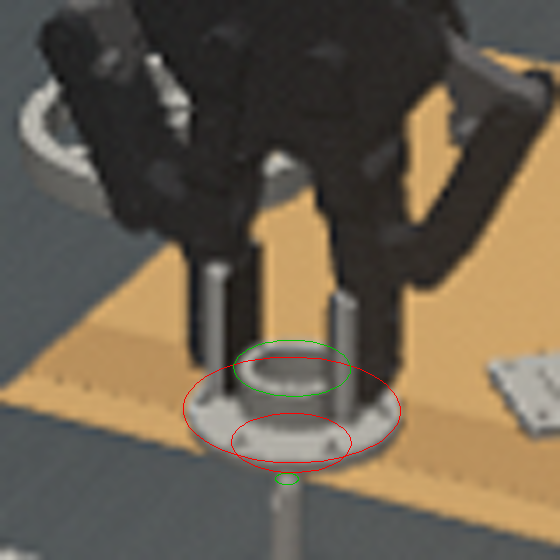

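>>> send_rows(targets="24 0 0 4 0 0 0;24 0 0 8 0 0 0;24 0 0 12 0 0 0;24 0 0 16 0 0 0;24 0 0 20 0 0 0;24 0 0 20 0 0 0")

```text
time: 19.45
ee_pos: [534.5, 37.2, 141.5]
tool_rot: [[-0.0, 1.0, -0.001], [1.0, 0.0, 0.0], [0.0, -0.001, -1.0]]
contact_force: [-0.8, -0.1, -1.1]
gripper_width: 0.321
```

Run:
```python
from h import *
o=manip.get_obs();print(o["ee_pos"],o["contact_force"],o["gripper_width"]*85.4)
s=cam("side")
cv2.imwrite("pics/b5.png",crop(s,309,210,40,40,7))
```

```text
[534.49810982  37.22328581 141.47434885] [-0.75175549 -0.13081604 -1.120277  ] 27.382198528486906
```

View pics/b5.png

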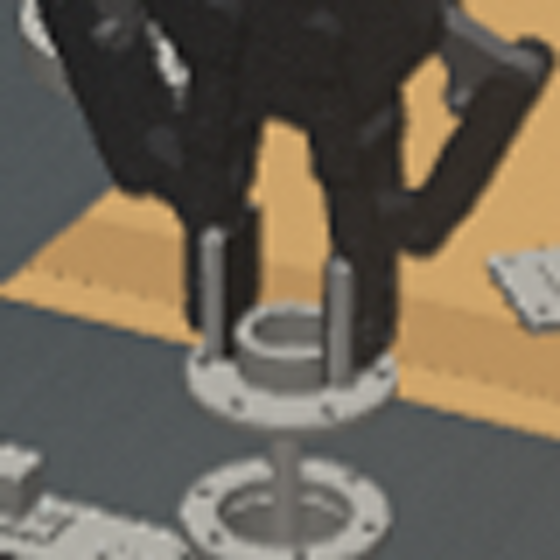

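>>> send_rows(targets="24 0 0 6 0 0 0;24 0 0 12 0 0 0;24 0 0 18 0 0 0;24 0 0 24 0 0 0;24 0 0 27 0 0 0;24 0 0 30 0 0 0;24 0 0 31 0 0 0;24 0 0 31 0 0 0")

```text
time: 20.3
ee_pos: [534.9, 37.1, 111.2]
tool_rot: [[-0.0, 1.0, -0.0], [1.0, 0.0, -0.0], [-0.0, -0.0, -1.0]]
contact_force: [0.1, 0.6, -0.8]
gripper_width: 0.319
```

Underside about 74, free. Now the last 6–7 mm slowly.

>>> send_rows(targets="24 0 0 1.5 0 0 0;24 0 0 3 0 0 0;24 0 0 4.5 0 0 0;24 0 0 6 0 0 0;24 0 0 7 0 0 0;24 0 0 7 0 0 0")

```text
time: 20.9
ee_pos: [534.9, 37.1, 105.2]
tool_rot: [[-0.0, 1.0, 0.0], [1.0, 0.0, -0.0], [-0.0, 0.0, -1.0]]
contact_force: [-5.0, 0.5, 8.7]
gripper_width: 0.32
```

>>> send_rows(targets="50 0 0 0 0 0 0;50 0 0 0 0 0 0;50 0 0 0 0 0 0;50 0 0 0 0 0 0;50 0 0 -30 0 0 0;50 0 0 -70 0 0 0;50 0 0 -96 0 0 0;60 -50 -5 -96 0 0 0;60 -95 -10 -96 0 0 0;60 -140 -14 -96 0 0 0;60 -185 -18 -96 0 0 0;60 -230 -22 -96 0 0 0;60 -230 -22 -96 0 0 0")

```text
time: 22.2
ee_pos: [512.1, -197.7, 199.9]
tool_rot: [[0.005, 1.0, -0.0], [1.0, -0.005, -0.001], [-0.001, -0.0, -1.0]]
contact_force: [-0.1, 0.4, 0.0]
gripper_width: 0.7
```

Run:
```python
from h import *
o=manip.get_obs();print(o["ee_pos"],o["contact_force"],o["gripper_width"]*85.4)
s=cam("side");t=cam("top");r=(0,0,255);g=(0,200,0)
q=lambda x,y:[((x,y),78,28,r),((x,y),90,15,g),((x,y),90,11,g),((x,y),114,3,g)]
cv2.imwrite("pics/b6.png",np.hstack([overlay(s,q(534,37.6),309,225,28,40,7),overlay(t,q(535.7,37),308,240,28,40,7)]))
a=overlay(s,[((495.6,-370),12,15,r),((495.6,-370),24,11,g)],391,184,25,25,8)
b=overlay(t,[((497.3,-370),12,15,r),((497.3,-370),24,11,g)],508,261,25,25,8)
cv2.imwrite("pics/b7.png",np.hstack([a,b]))
```

```text
[ 512.09913151 -197.65802798  199.94870306] [-0.12484764  0.41067229  0.0271814 ] 59.80495827317142
```

View pics/b6.png

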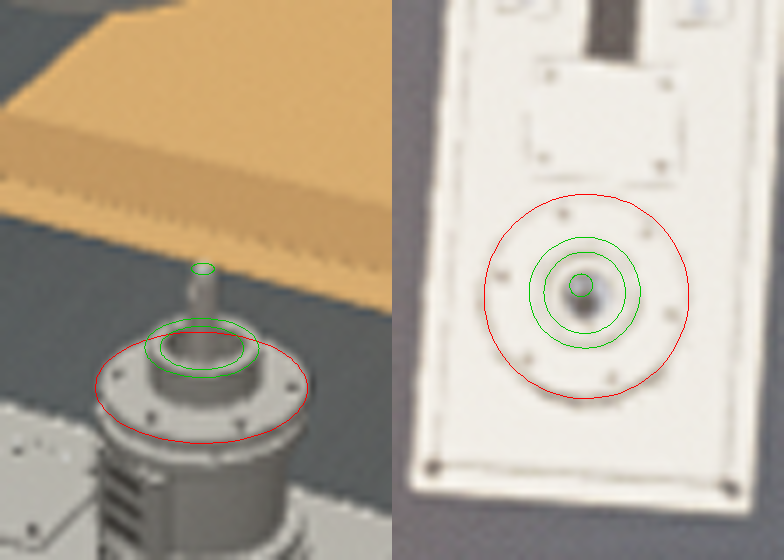

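View pics/b7.png

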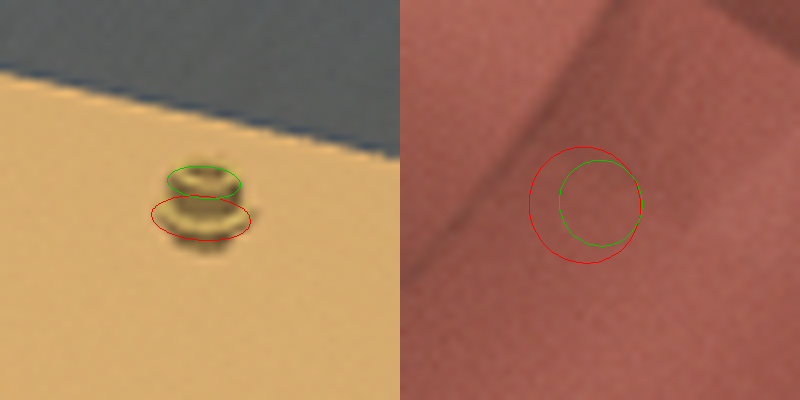

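>>> send_rows(targets="60 -45 -4 0 0 0 0;60 -90 -8 0 0 0 0;60 -135 -12 0 0 0 0;50 -178.2 -16.4 0 0 0 0;45 -178.2 -16.4 50 0 0 0;45 -178.2 -16.4 95 0 0 0;45 -178.2 -16.4 115 0 0 0;45 -178.2 -16.4 115 0 0 0;45 -178.2 -16.4 115 0 0 0")

```text
time: 23.2
ee_pos: [497.1, -370.3, 86.2]
tool_rot: [[-0.001, 1.0, 0.0], [1.0, 0.001, -0.0], [-0.0, 0.0, -1.0]]
contact_force: [0.2, 0.4, 0.5]
gripper_width: 0.531
```

Run:
```python
from h import *
o=manip.get_obs();print(o["ee_pos"],o["contact_force"],o["gripper_width"]*85.4)
s=cam("side");t=cam("top");r=(0,0,255);g=(0,200,0)
a=overlay(s,[((495.5,-371),12,15,r),((495.5,-371),24,11,g)],391,184,25,25,8)
b=overlay(t,[((497.2,-371),12,15,r),((497.2,-371),24,11,g)],508,261,25,25,8)
cv2.imwrite("pics/b8.png",np.hstack([a,b]))
```

```text
[ 497.14076385 -370.27547262   86.16868137] [0.2049989  0.40050122 0.53298231] 45.32922066072156
```

View pics/b8.png

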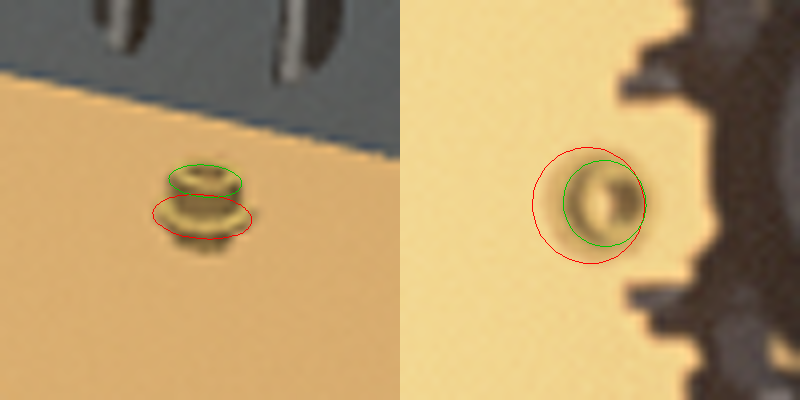

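>>> send_rows(targets="45 -0.8 0 25 0 0 0;45 -0.8 0 40 0 0 0;45 -0.8 0 48 0 0 0;45 -0.8 0 48 0 0 0;45 -0.8 0 48 0 0 0;15 -0.8 0 48 0 0 0;15 -0.8 0 48 0 0 0;15 -0.8 0 48 0 0 0;15 -0.8 0 48 0 0 0;15 -0.8 0 48 0 0 0;15 -0.8 0 48 0 0 0;15 -0.8 0 48 0 0 0")

```text
time: 24.5
ee_pos: [496.9, -372.5, 38.6]
tool_rot: [[-0.0, 1.0, 0.001], [1.0, 0.0, -0.001], [-0.001, 0.001, -1.0]]
contact_force: [-1.2, 1.0, 5.7]
gripper_width: 0.225
```

Run:
```python
from h import *
o=manip.get_obs();print(o["ee_pos"],o["contact_force"],o["gripper_width"]*85.4)
s=cam("side");t=cam("top");r=(0,0,255);g=(0,200,0);x,y,_=o["ee_pos"]
a=overlay(s,[((x-.9,y),12,15,r),((x-.9,y),24,11,g)],391,184,25,25,8)
b=overlay(t,[((x+.8,y),12,15,r),((x+.8,y),24,11,g)],508,261,25,25,8)
cv2.imwrite("pics/b9.png",np.hstack([a,b]))
```

```text
[ 496.93784276 -372.45144292   38.64997151] [-1.16542983  0.97917506  5.68975815] 19.208328746387203
```

View pics/b9.png

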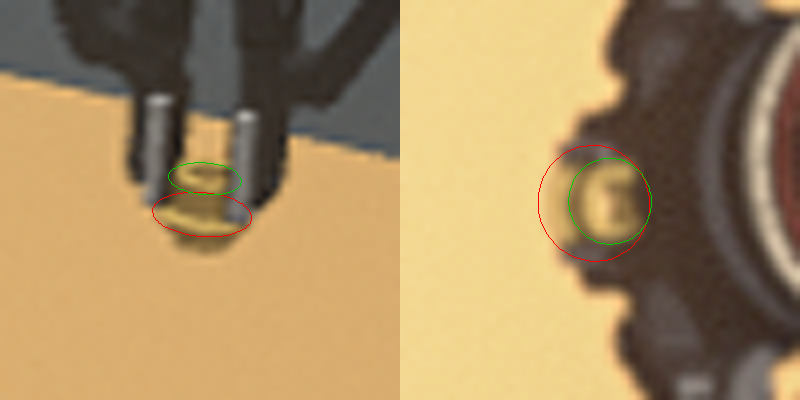

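>>> send_rows(targets="15 0 0 -20 0 0 0;15 0 0 -60 0 0 0;15 0 0 -105 0 0 0;15 0 0 -150 0 0 0;15 40 4 -153 0 0 0;15 85 8 -153 0 0 0;15 130 12 -153 0 0 0;15 175 16 -153 0 0 0;15 220 20 -153 0 0 0;15 265 25 -153 0 0 0;15 310 29 -153 0 0 0;15 355 33 -153 0 0 0;15 395 37 -153 0 0 0;15 409.4 38.4 -153 0 0 0;15 409.4 38.4 -153 0 0 0;15 409.4 38.4 -140 0 0 0;15 409.4 38.4 -124 0 0 0;15 409.4 38.4 -124 0 0 0;15 409.4 38.4 -124 0 0 0;15 409.4 38.4 -124 0 0 0")

```text
time: 26.6
ee_pos: [534.9, 36.9, 161.4]
tool_rot: [[0.001, 1.0, 0.0], [1.0, -0.001, -0.0], [-0.0, 0.0, -1.0]]
contact_force: [0.6, -0.8, -0.0]
gripper_width: 0.222
```

Run:
```python
from h import *
o=manip.get_obs();print(o["ee_pos"],o["contact_force"],o["gripper_width"]*85.4)
s=cam("side");r=(0,0,255);g=(0,200,0);x,y,z=o["ee_pos"];b=z-38.6
cv2.imwrite("pics/c1.png",overlay(s,[((x-.9,y),b+12,15,r),((x-.9,y),b+24,11,r),((x-.9,y),b,9,r),((534,37.6),114,3,g),((534,37.6),90,15,g)],309,200,35,35,8))
```

```text
[534.93725803  36.94962892 161.41618992] [ 0.56546619 -0.77620829 -0.00310673] 18.991161908769886
```

View pics/c1.png

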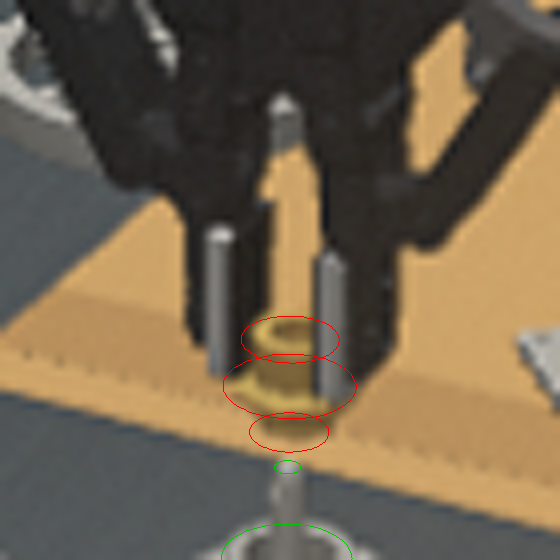

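>>> send_rows(targets="15 0.5 0 4 0 0 0;15 0.5 0 7 0 0 0;15 0.5 0 10 0 0 0;15 0.5 0 13 0 0 0;15 0.5 0 16 0 0 0;15 0.5 0 18 0 0 0;15 0.5 0 18 0 0 0")

```text
time: 27.35
ee_pos: [534.7, 38.1, 142.9]
tool_rot: [[-0.0, 1.0, -0.001], [1.0, 0.0, 0.0], [0.0, -0.001, -1.0]]
contact_force: [0.6, 0.2, -0.4]
gripper_width: 0.22
```

Run:
```python
from h import *
o=manip.get_obs();print(o["ee_pos"],o["contact_force"],o["gripper_width"]*85.4)
s=cam("side")
cv2.imwrite("pics/c2.png",crop(s,309,210,35,35,8))
```

```text
[534.66712386  38.08770146 142.88762594] [ 0.55488065  0.20228643 -0.41616339] 18.755657964488076
```

View pics/c2.png

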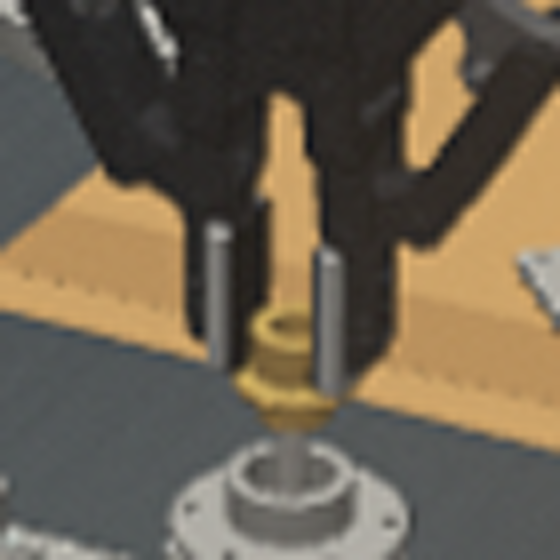

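>>> send_rows(targets="15 0 0 5 0 0 0;15 0 0 9 0 0 0;15 0 0 12 0 0 0;15 0 0 14 0 0 0;15 0 0 16 0 0 0;15 0 0 16 0 0 0")

```text
time: 28.0
ee_pos: [534.7, 38.1, 127.0]
tool_rot: [[-0.0, 1.0, -0.0], [1.0, 0.0, 0.0], [0.0, -0.0, -1.0]]
contact_force: [-0.6, -0.3, -0.3]
gripper_width: 0.217
```

>>> send_rows(targets="15 0 0 2 0 0 0;15 0 0 4 0 0 0;15 0 0 5 0 0 0;15 0 0 6 0 0 0;15 0 0 7 0 0 0;15 0 0 7 0 0 0")

```text
time: 28.6
ee_pos: [534.9, 38.1, 120.7]
tool_rot: [[-0.0, 1.0, 0.0], [1.0, 0.0, -0.0], [-0.0, 0.0, -1.0]]
contact_force: [-1.0, 1.1, 2.9]
gripper_width: 0.221
```

Run:
```python
from h import *
o=manip.get_obs();print(o["ee_pos"],o["contact_force"],o["gripper_width"]*85.4)
s=cam("side")
cv2.imwrite("pics/c3.png",crop(s,309,220,35,35,8))
```

```text
[534.9330163   38.05989202 120.66028592] [-1.00770768  1.1013464   2.87606501] 18.874509420078507
```

View pics/c3.png

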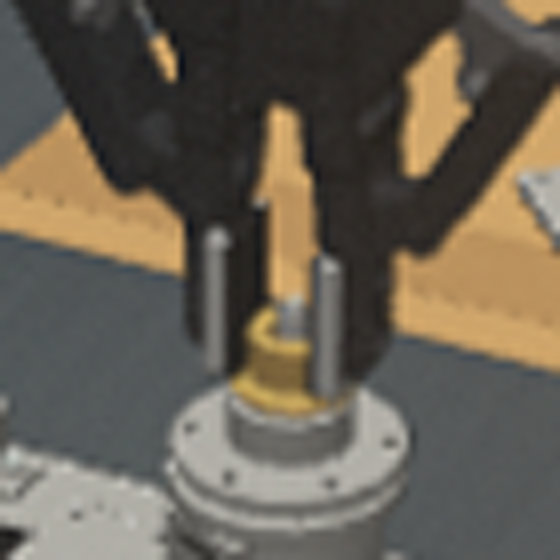

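Home. Release, rise and draw clear.

>>> send_rows(targets="15 0 0 1 0 0 0;15 0 0 1 0 0 0;50 0 0 1 0 0 0;50 0 0 1 0 0 0;50 0 0 1 0 0 0;50 0 0 1 0 0 0;50 0 0 1 0 0 0;50 0 0 -25 0 0 0;50 0 0 -65 0 0 0;50 0 0 -90 0 0 0;60 -45 -10 -90 0 0 0;60 -90 -20 -90 0 0 0;60 -135 -30 -90 0 0 0;60 -180 -40 -90 0 0 0;60 -180 -40 -90 0 0 0;60 -180 -40 -90 0 0 0")

```text
time: 30.25
ee_pos: [494.6, -142.9, 210.2]
tool_rot: [[0.003, 1.0, -0.0], [1.0, -0.003, 0.0], [0.0, -0.0, -1.0]]
contact_force: [-0.2, 0.4, -0.8]
gripper_width: 0.704
```

Run:
```python
from h import *
o=manip.get_obs();print(o["time"],o["ee_pos"],o["contact_force"],o["gripper_width"]*85.4)
s=cam("side");t=cam("top");r=(0,0,255);g=(0,200,0)
q=lambda x,y:[((x,y),78,28,r),((x,y),94,15,g),((x,y),106,11,g),((x,y),114,3,g)]
cv2.imwrite("pics/d1.png",np.hstack([crop(s,309,225,28,40,7),overlay(s,q(534,37.6),309,225,28,40,7)]))
cv2.imwrite("pics/d2.png",crop(t,308,240,28,40,7))
cv2.imwrite("pics/d_top.png",t["img"]);cv2.imwrite("pics/d_side.png",s["img"])
```

```text
30.25 [ 494.5518628  -142.91004605  210.21478638] [-0.18457361  0.37943554 -0.83395494] 60.13839587276312
```

View pics/d1.png

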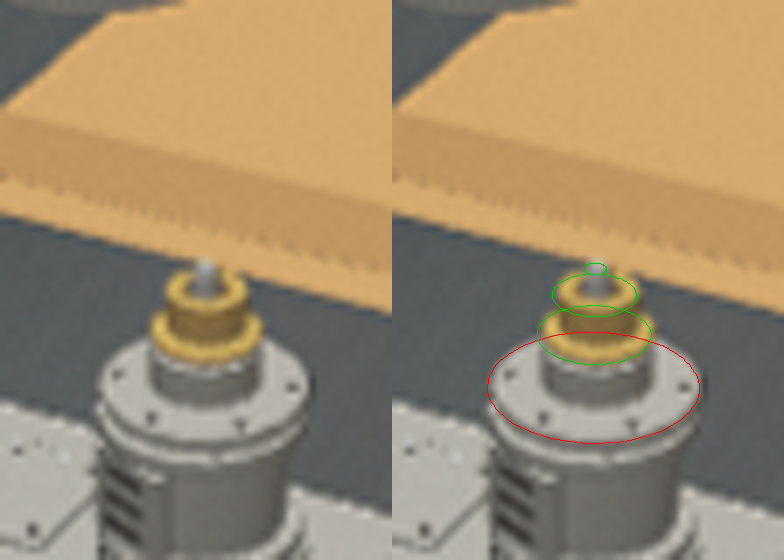

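View pics/d2.png

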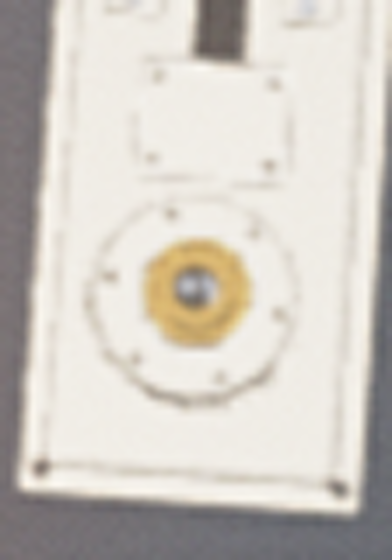

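View pics/d_side.png

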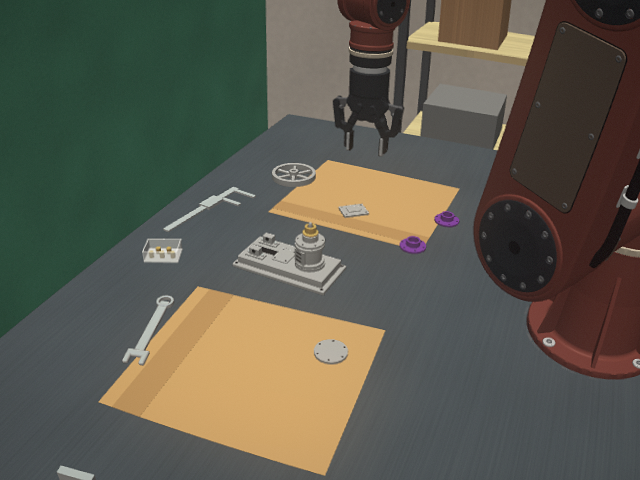

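```bash
python3 -c "
from bench import manip
print(manip.sign_off())"
```

```text
the job is handed in; nothing more can be done
None
```

The cylinder, piston, bossed cover and gland are assembled on the seat in that order. I handed the job in at about 30 s on the robot's clock.

Heights at contact, from the arm's position (all within about 0.5 mm of home):

| Part | What was measured | Measured (mm above bench) | Home |
|---|---|---|---|
| Cylinder | underside | about 30 | 30 |
| Piston | underside | about 34 | 34 |
| Cover | spigot underside | about 68 | 68 |
| Gland | nose underside | about 82 | 82 |

- **Forces:** they stayed below about 10 N in every reading I took, and the wrist force was near zero with the arm drawn clear.
- **Final pictures:** the stack stands level, with the gland's flange on the boss and the rod tip showing through. In the last side view the plain disc, plate, flywheel, spanner and purple look-alikes appear where they lay; I compared these by eye and did not measure them.
- **Disagreements:** the two cameras differed by about 2 mm in x, so I averaged them and corrected against the gripper. My register and seat-rim circle fits failed or came out poor, so I took the seat centre from a colour blob and checked it against the bolt holes. The drawn check circles sat up to about 1 pixel off the real edges.

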